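# Clamp a copper plate in the hydraulic hand press

## Task

Slide the copper plate along the bed of the hydraulic press until it lies square against the back stop, between the two yellow lines. Then pump the yellow-gripped hand lever with full strokes, all the way down and all the way back up each time, until the ram's foot bears down on the plate. Leave the lever up, and do not disturb the other things on the bench.

Things in the scene. Friction and masses are not known exactly. Their poses are not given: they have to be found in the camera images.
- press: Hydraulic hand press, fixed: dark steel base 360 x 360 x 20 mm carrying a blue column, cylinder and pump. Origin: centre of the base's underside. x points from the open front (robot's side) to the column at the rear, y to its left, z up. The base's top is the smooth bed. On its right half the plate's lane runs along x between two yellow lines 92 mm apart; on its left half stands the pump.
- back_stop (a point): Foot of the middle of the back stop's front face, on the bed at x = 90, y = -90 mm in the press's frame. The stop is a steel bar across the lane, 110 mm wide and 16 mm high, smooth: pushed on against it, a skewed plate turns square.
- cylinder (a point): Centre of the lower end of the upright blue cylinder that holds the ram: x = 50, y = -90, z = 110 mm in the press's frame. Radius 30 mm, 142 mm high, with the column (90 mm wide) behind it.
- plate: Flat copper plate 160 x 80 x 4 mm, about 0.4 kg, loose on the bed in front of the ram, somewhat askew. Origin: centre of its underside; x along its length, z up. It slides easily on the oiled bed (friction about 0.12; a press of 10 to 20 N drags it) and can be dragged by pressing on its front half (the 80 mm nearest the robot) with the fingertips, clear of the cylinder.
- plate_home (a point): Point on the bed, turned as the press: where the plate's origin lies when the plate is home, against the back stop and midway between the lines. At x = 10, y = -90, z = 20 mm in the press's frame.
- ram (a joint): How far the ram is down, in m: 0 fully up; at 0.0635 its foot lies on the plate. It starts between 0.015 and 0.036. A full lever stroke lowers it by 12 mm (the first one 0 to 15 mm): three to five strokes in all. It stays down as the lever goes back. Once it is down, further pumping does nothing.
- ram_foot (a point): Centre of the underside of the ram's foot, a black rubber disc of 44 mm diameter under the blue cylinder.
- lever (a joint): Angle of the pump lever in rad: 0 is up, its rest, pointing to the press's front and 0.6 rad above level; 0.75 is fully down (0.15 rad below level). A spring returns it. Pushing it down at the grip takes 5 to 12 N. It ratchets: go down to the end (at least 0.65), then let it up to 0.05 or less before the next stroke; short strokes gain little.
- lever_grip (a point): Point on the lever's axis in its yellow round grip, 200 mm from the hinge; it moves with the lever. The grip is 28 mm in diameter and lies 140 to 240 mm from the hinge. Under it is the open bed; the pump's reservoir (70 mm wide, top 85 mm above the bench) begins 110 mm in front of the hinge.
- lever_hinge (a point): Centre of the lever's level hinge pin, fixed, at x = 130, y = 90, z = 140 mm in the press's frame; the pin lies along the press's y.
- spool: Bystander: aluminium spool 44 mm across and 40 mm high standing on the press base between column and pump. Origin: centre of its underside.
- tape_black: Bystander: black tape roll, 90 mm across, 24 mm high. Origin: centre of its underside.
- tape_grey: Bystander: grey tape roll, 100 mm across, 45 mm high. Origin: centre of its underside.
- screwdriver: Bystander: red screwdriver, 200 mm long, lying along its x.
- wrench: Bystander: steel wrench, 180 mm long, lying along its x.
- oil: Bystander: yellow oil bottle, 56 mm across, 130 mm high. Origin: centre of its underside.
- adaptor: Bystander: orange plug adaptor, about 95 x 80 x 35 mm. Origin: centre of its underside.
Mind the look-alikes: they are no part of the job. Several things have the shape of the plate; the one meant has the colours described above.

How it is judged:
By the outcome, as a careful person would: the job done as asked, in the order asked, and still so for the second after the job is handed in, with the robot touching nothing.
It also fails if it takes over 67 s, if anything falls off the work surface, if the arm or the gripper's body presses on something with over 40 N, if the wrist force passes 120 N, or if a joint passes its speed limit or range.

## Robot

A 7-joint arm with a two-finger parallel gripper is mounted at the origin on the work surface. World frame = base frame: x ahead of the robot, y to its left, z up, the work surface at z = 0. Lengths are in m, angles in rad, forces in N, time in s.
With the tool pointing down it reaches from about 0.4 to 0.875 m from the base axis. Payload 19.3 kg.
Tool frame: the origin (TCP) lies at the very end of the fingers, on their centre line; the grasp point (between the pads) lies 19 mm behind it; z points along the fingers, y is the line along which they close (so a half turn about z gives the same grasp; the last joint's range is limited). The gripper opens to 85 mm and grips with 20 to 120 N. Pads are 22 mm wide; open, the fingers measure 114 mm over their backs; the gripper's body (76 mm by 85 mm) begins 54 mm behind the grasp point. The pads swing forward as they close: fully open they stand 13 mm farther back than shut.
Start: joints at [-1.29, 0.521, -0.036, 1.599, 0.021, 1.021, -0.113], TCP at [0.215, 0.587, 0.231] pointing down, gripper open.
Joint ranges: [-2.91, 2.91], [-0.3, 2.13], [-1.5, 1.42], [0.17, 2.43], [-1.26, 4.41], [0.16, 1.93], [-2.52, 2.52]. Speed limits (rad/s): [1.89, 1.89, 2.39, 2.39, 3.01, 3.01, 3.01].

## Interface

Orientations are given as a unit quaternion [x, y, z, w].
In Python, from bench import r gives the robot as it stands.
- The arm moves only by the tool step_arm, never from a script. Its argument "commands" is one flat list of numbers, 6 for each row, row after row: the shift along the tool's x, y, z each as a share of 0.3 m, from -1 to 1, then the turn, a rotation vector about the tool's x, y, z each as a share of 180 degrees, from -1 to 1. A call has 1 to 8 rows; each row shifts and turns the commanded pose from where the row before left it, along the tool's axes as they then stand; what a row does not reach is not made up. A row lasts 1/12 s, in which the tool goes at most 41.7 mm and 7.16 degrees, less where a joint would pass 70% of its speed; a pose out of reach is approached as far as the arm can. A call with a number of a shift or a turn outside -1 to 1 is refused whole. A call with a gripper value outside its range is refused whole. "gripper" is the opening, from -1 (shut) to 1 (fully open), set as the call begins (left out, the last holds). The fingers move at their own pace and stop on an object; the grip force is fixed at half the most. Time passes only in rows, so rows that do not move let the fingers close. It gives the time, the measured TCP pose, the force, the opening and the grip force at its end, in the units of the state.
- r.get_state(): the state, without advancing time (a new reading comes with each control period).
- r.capture(name): name is "scene" or "top"; returns the picture (384x512x3 uint8, red, green, blue); there is no depth.
- r.calibration(name): a dict with "vfov" (degrees; the focal length in pixels is half the picture's height over the tangent of half this angle, whatever the lens; pixels are square), "cx", "cy" (the principal point, pixels), "eye" and "attitude" of the camera in the world. Camera axes: x right, y down, z forward; pixel columns grow to the right and rows downward; lengths in m; the calibration is good to about 2 mm. A picture is of the moment at which its call begins. calibration takes no time and is no camera call.
- r.hand_in(): hands the job in; it is judged then, once.
The state is a dict: "clock": time; "joint_positions": joint angles; "dq": joint speeds; "joint_torque": joint torques, N m; "ee_pos": TCP position; "tool_rot": TCP orientation; "ft_force": force on the tool from outside, world axes, zero at the start; "moment": the same for the moment, N m; "grip_width": finger opening in m; "gripper_force": force on a finger pad.
Only numpy, scipy, OpenCV 4.12 (cv2) and the standard library are available. Lean on these libraries where they do the work, as an engineer would, in place of code of your own. Each camera call takes 0.05 s, during which the arm holds its last target. There are 200 camera calls.

## Working session

There is one attempt and no reset: what is moved stays moved. The work goes in short steps, Python scripts to look and compute and a tool call to move; the robot and the scene stay as the last step left them, time stands still between calls to the robot, and variables do not carry over. Pictures are saved under pics/ and viewed, at most 10 in all, crops included, and the job is handed in when it is done.

Besides the shell and the picture viewer there is one more tool, called after "Emit:" as name(argument=value, ...) on one line, values as JSON. step_arm: Moves the arm, as the interface text tells. Shift numbers are shares of 0.3 m and turn numbers shares of 180 degrees, none past 1 either way. Its arguments: {"type":"object","properties":{"commands":{"type":"array"},"gripper":{"type":"number"}},"required":["commands"]}

```bash
mkdir -p pics; python3 - <<'E'
from bench import r
import cv2
for n in("scene","top"):
    im=r.capture(n); cv2.imwrite(f"pics/{n}0.png",im[:,:,::-1]); print(n,r.calibration(n))
s=r.get_state(); print(s)
E
```

```text
scene {'vfov': 51.282185758045955, 'cx': 259.5057414989493, 'cy': 196.75285346816347, 'eye': array([ 1.30412552, -0.24321231,  0.95538375]), 'attitude': array([ 0.74413117,  0.53920115, -0.24031621, -0.3126964 ])}
top {'vfov': 57.072002028948226, 'cx': 258.22044619205667, 'cy': 200.9956208664712, 'eye': array([ 0.3916777 , -0.0085263 ,  1.19217023]), 'attitude': array([ 0.71336055, -0.69934713,  0.0303983 , -0.0332605 ])}
{'clock': 0.1, 'joint_positions': array([-1.29017998,  0.52194541, -0.03632811,  1.59993308,  0.02119569,
        1.02109265, -0.11281397]), 'dq': array([-0.00066359, -0.00174243, -0.0005943 , -0.00174886, -0.00067867,
       -0.00122248,  0.00016793]), 'joint_torque': array([ 3.61090708e-03, -9.28478909e+01,  1.98439747e+00, -3.70527613e+01,
        1.82509498e-02,  5.41330766e-03, -4.29399347e-05]), 'ee_pos': array([0.21471961, 0.58664827, 0.2307953 ]), 'tool_rot': array([ 1.74523299e-01,  9.84652919e-01, -4.93835740e-04, -5.46403506e-05]), 'ft_force': array([-0.30918767, -0.21133964,  0.69008725]), 'moment': array([-0.06537026,  0.05276208, -0.00086266]), 'gripper_force': 0.0, 'grip_width': 0.08548944491549978}
```

View pics/scene0.png

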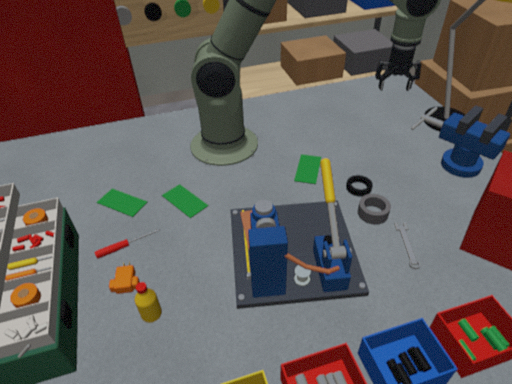

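View pics/top0.png

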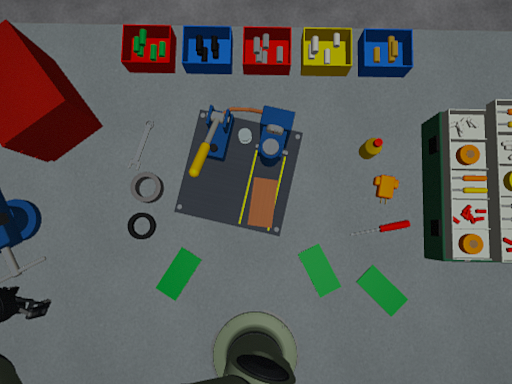

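The top view shows the press around (240,170), the copper plate at (263,202), the lever grip at (200,160) and the cylinder at (270,147). The bystanders lie well clear of them, apart from the spool at (245,135) on the base.

```bash
cat > h.py <<'E'
import numpy as np, cv2
from bench import r
from scipy.spatial.transform import Rotation as R
def ray(n,uv):
    c=r.calibration(n); f=192/np.tan(np.radians(c["vfov"]/2))
    uv=np.atleast_2d(uv).astype(float)
    d=np.c_[(uv[:,0]-c["cx"])/f,(uv[:,1]-c["cy"])/f,np.ones(len(uv))]
    return c["eye"],R.from_quat(c["attitude"]).apply(d)
def onplane(n,uv,z):
    e,d=ray(n,uv); return (e+d*((z-e[2])/d[:,2])[:,None])[:,:2]
def proj(n,p):
    c=r.calibration(n); f=192/np.tan(np.radians(c["vfov"]/2))
    q=R.from_quat(c["attitude"]).inv().apply(np.atleast_2d(p)-c["eye"])
    return np.c_[c["cx"]+f*q[:,0]/q[:,2],c["cy"]+f*q[:,1]/q[:,2]]
def copper(im):
    h=cv2.cvtColor(im,cv2.COLOR_RGB2HSV)
    m=cv2.inRange(h,(4,90,90),(17,255,255)); m[:150]=0; m[245:]=0; m[:,:230]=0; m[:,300:]=0
    return m
E
python3 - <<'E'
from h import *
im=r.capture("top"); h=cv2.cvtColor(im,cv2.COLOR_RGB2HSV)
print(im[190,225],im[205,262],im[260,320],im[170,160],h[205,262],h[160,202],h[195,245])
g=im.max(2).astype(np.uint8)
m=((g<90)*255).astype(np.uint8); m[:100]=0;m[250:]=0;m[:,:165]=0;m[:,315:]=0
c=max(cv2.findContours(m,0,1)[0],key=cv2.contourArea)
hull=cv2.convexHull(c)
print("rect",cv2.minAreaRect(hull),cv2.approxPolyDP(hull,6,True)[:,0].tolist())
P=onplane("top",hull[:,0],.02); print("world rect",cv2.minAreaRect(P.astype(np.float32)))
m=copper(im); c=max(cv2.findContours(m,0,1)[0],key=cv2.contourArea)
P=onplane("top",c[:,0],.024);rc=cv2.minAreaRect(P.astype(np.float32));print("plate",rc,cv2.boxPoints(rc).round(3).tolist(),cv2.minAreaRect(c))
y=cv2.inRange(h,(22,120,120),(33,255,255)); y[:140]=0; y[240:]=0; y[:,:180]=0;y[:,300:]=0
for c in cv2.findContours(y,0,1)[0]:
    if cv2.contourArea(c)>15 or len(c)>8:
        z=.02; P=onplane("top",c[:,0],z).astype(np.float32); print("yellow",c[:,0].min(0),c[:,0].max(0),cv2.minAreaRect(P))
cv2.imwrite("pics/z.png",cv2.resize(im[95:250,165:315],None,fx=3.8,fy=3.8,interpolation=cv2.INTER_CUBIC)[:,:,::-1])
E
```

```text
[51 55 62] [142  88  55] [ 31 138  61] [106 114 115] [ 11 156 142] [ 25 255 148] [ 31 227 153]
rect ((239.24783325195312, 169.55902099609375), (108.2131118774414, 111.13153076171875), 13.392498016357422) [[200, 110], [229, 110], [302, 133], [279, 235], [174, 211]]
world rect ((0.6051449775695801, 0.06253530085086823), (0.359941303730011, 0.3785408139228821), 77.97022247314453)
plate ((0.4943877160549164, -0.016604941338300705), (0.08133528381586075, 0.1623322069644928), 83.16192626953125) [[0.4090000092983246, -0.04699999839067459], [0.5699999928474426, -0.06700000166893005], [0.5799999833106995, 0.014000000432133675], [0.4189999997615814, 0.032999999821186066]] ((262.41998291015625, 202.05999755859375), (24.607316970825195, 48.648948669433594), 8.130102157592773)
yellow [275 157] [285 203] ((0.5705992579460144, -0.07146269083023071), (0.007708527147769928, 0.1593240350484848), 78.15204620361328)
yellow [238 150] [257 223] ((0.5465517044067383, 0.03361547738313675), (0.0072280168533325195, 0.2524990737438202), 77.98184967041016)
yellow [189 142] [209 176] ((0.6354616284370422, 0.19852061569690704), (0.03338247537612915, 0.12213657796382904), 67.78765106201172)
```

View pics/z.png

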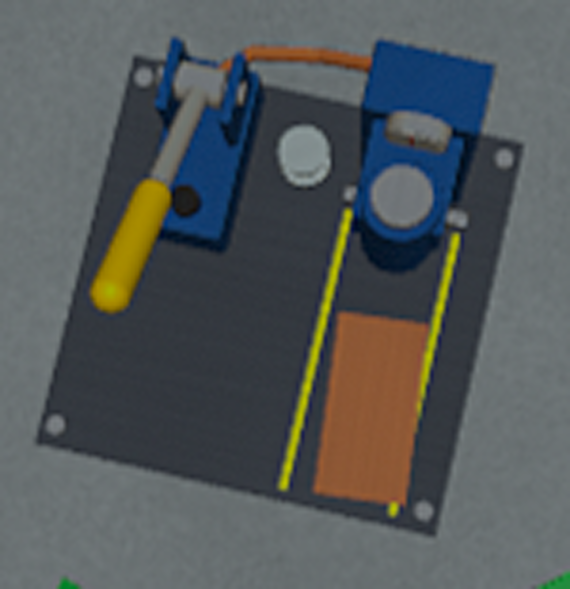

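The zoom shows the base corners at (137,57), (522,145), (434,533) and (38,442). The plate is about 5° askew, overlapping the right-hand line.

```bash
python3 - <<'E'
from h import *
k=np.array([[137,57],[522,145],[434,533],[38,442]])/3.8+[165,95]-.4
P=onplane("top",k,.02); print(P.round(4), np.linalg.norm(P-np.roll(P,1,0),axis=1)); c=P.mean(0)
e=[P[0]-P[3],P[1]-P[2]]; print([np.degrees(np.arctan2(v[1],v[0])) for v in e]); e=[P[0]-P[1],P[3]-P[2]]; print([np.degrees(np.arctan2(v[1],v[0]))-90 for v in e])
for yaw in (-12.,):
    a=np.radians(yaw); M=np.array([[np.cos(a),-np.sin(a)],[np.sin(a),np.cos(a)]])
    for n,p in [("line r",(.5706,-.0715)),("line l",(.5466,.0336)),("plate",(.4944,-.0166))]: print(n,(M.T@(np.array(p)-c)).round(4))
    for n,q in [("home",(.01,-.09)),("stop",(.09,-.09)),("hinge",(.13,.09)),("cyl",(.05,-.09)),("grip up",(.13-.2*np.cos(.6),.09)),("grip dn",(.13-.2*np.cos(.15),.09))]: print(n,(c+M@q).round(4))
print(c)
E
```

```text
[[ 0.8069  0.2001]
 [ 0.7327 -0.1464]
 [ 0.3865 -0.073 ]
 [ 0.4589  0.2748]] [0.35598497 0.35435757 0.35391539 0.35523166]
[np.float64(-12.113987856261826), np.float64(-11.973595890649223)]
[np.float64(-12.090170453632382), np.float64(-11.75624950589571)]
line r [ 0.0031 -0.1378]
line l [-0.0423 -0.0399]
plate [-0.0829 -0.0999]
home [ 0.5873 -0.0262]
stop [ 0.6656 -0.0429]
hinge [0.7421 0.1249]
cyl [ 0.6264 -0.0346]
grip up [0.5807 0.1592]
grip dn [0.5487 0.166 ]
[0.59623929 0.06387787]
```

Emit:
step_arm(commands=[0,0,0,0,0,-0.037,0,0,0,0,0,-0.037,-0.068,-0.105,0,0,0,0,-0.068,-0.105,0,0,0,0,-0.068,-0.105,0,0,0,0,-0.068,-0.105,0,0,0,0,-0.068,-0.105,0,0,0,0,-0.068,-0.105,0,0,0,0], gripper=0)

```text
clock: 0.82
ee_pos: [0.3144, 0.383, 0.2312]
tool_rot: [0.059, 0.998, -0.0, -0.0]
ft_force: [1.0, -0.0, -0.1]
grip_width: 0.0428
gripper_force: 0.0
```

Emit:
step_arm(commands=[-0.068,-0.105,0,0,0,0,-0.068,-0.105,0,0,0,0,-0.068,-0.105,0,0,0,0,-0.068,-0.105,0,0,0,0])

```text
clock: 1.15
ee_pos: [0.3806, 0.2482, 0.2314]
tool_rot: [0.059, 0.998, 0.0, 0.0]
ft_force: [1.2, 1.4, -0.3]
grip_width: 0.0428
gripper_force: 0.0
```

Emit:
step_arm(commands=[-0.038,-0.105,0,0,0,0,-0.038,-0.105,0,0,0,0,-0.038,-0.105,0,0,0,0,-0.038,-0.105,0,0,0,0,-0.038,-0.105,0,0,0,0,-0.038,-0.105,0,0,0,0,-0.038,-0.105,0,0,0,0,-0.038,-0.105,0,0,0,0])

```text
clock: 1.82
ee_pos: [0.441, -0.0126, 0.2314]
tool_rot: [0.059, 0.998, 0.0, 0.0]
ft_force: [1.6, 1.8, 0.1]
grip_width: 0.0431
gripper_force: 0.0
```

Emit:
step_arm(commands=[0,0,0.108,0,0,0,0,0,0.108,0,0,0,0,0,0.108,0,0,0,0,0,0.108,0,0,0,0,0,0.108,0,0,0,0,0,0.1,0,0,0,0,0.008,0.02,0,0,0])

```text
clock: 2.4
ee_pos: [0.4392, -0.009, 0.0298]
tool_rot: [0.059, 0.998, -0.0, -0.003]
ft_force: [-0.9, -0.7, -0.4]
grip_width: 0.0428
gripper_force: 0.0
```

Emit:
step_arm(commands=[0,0,0.007,0,0,0,0,0,0.007,0,0,0,0,0,0.007,0,0,0])

```text
clock: 2.65
ee_pos: [0.4421, -0.0085, 0.0283]
tool_rot: [0.059, 0.998, 0.0, 0.001]
ft_force: [-0.2, -0.4, 0.5]
grip_width: 0.0428
gripper_force: 0.0
```

Emit:
step_arm(commands=[0,0,0.007,0,0,0,0,0,0.007,0,0,0,0,0,0,0,0,0])

```text
clock: 2.9
ee_pos: [0.4416, -0.0085, 0.0232]
tool_rot: [0.059, 0.998, 0.0, 0.0]
ft_force: [0.1, -0.2, -0.2]
grip_width: 0.0428
gripper_force: 0.0
```

Emit:
step_arm(commands=[0,0,0.005,0,0,0,0,0,0.005,0,0,0,0,0,0,0,0,0])

```text
clock: 3.15
ee_pos: [0.4432, -0.0086, 0.0219]
tool_rot: [0.059, 0.998, 0.0, 0.002]
ft_force: [-3.7, -0.0, 57.6]
grip_width: 0.0429
gripper_force: 29.2
```

Emit:
step_arm(commands=[0,0,-0.005,0,0,0,0,0,0,0,0,0])

```text
clock: 3.32
ee_pos: [0.4419, -0.0086, 0.0221]
tool_rot: [0.059, 0.998, 0.0, 0.001]
ft_force: [0.6, 0.5, 20.5]
grip_width: 0.0431
gripper_force: 10.2
```

Emit:
step_arm(commands=[-0.015,0.0018,0,0,0,0.0036,-0.03,0.0037,0,0,0,0.0036,-0.03,0.0037,0,0,0,0.0036,-0.03,0.0037,0,0,0,0.0036])

```text
clock: 3.65
ee_pos: [0.474, -0.0091, 0.0221]
tool_rot: [0.082, 0.997, 0.0, 0.001]
ft_force: [-3.1, 0.2, 19.9]
grip_width: 0.0428
gripper_force: 9.9
```

Emit:
step_arm(commands=[-0.03,0.0037,0,0,0,0.0036,-0.03,0.0037,0,0,0,0.0036,-0.03,0.0037,0,0,0,0.0036,-0.03,0.0037,0,0,0,0.0036])

```text
clock: 3.98
ee_pos: [0.5103, -0.0112, 0.0221]
tool_rot: [0.105, 0.995, 0.0, 0.001]
ft_force: [-1.6, 0.9, 17.8]
grip_width: 0.0427
gripper_force: 8.9
```

```bash
python3 - <<'E'
from h import *
for n in("scene","top"):
    im=r.capture(n)
    o=im[95:250,165:315] if n=="top" else im[190:310,215:375]
    cv2.imwrite(f"pics/{n}1.png",cv2.resize(o,None,fx=3.8,fy=3.8,interpolation=cv2.INTER_CUBIC)[:,:,::-1])
h=cv2.imread("pics/top1.png"); s=cv2.imread("pics/scene1.png"); s=cv2.resize(s,(608,456)); h=cv2.resize(h,(440,456))
cv2.imwrite("pics/c1.png",cv2.resize(np.hstack([h,s]),(790,344)))
print(r.get_state()["ee_pos"],r.get_state()["ft_force"])
E
```

```text
[ 0.51150641 -0.01125577  0.02212327] [ 2.34826493  0.06302018 16.90352266]
```

View pics/c1.png

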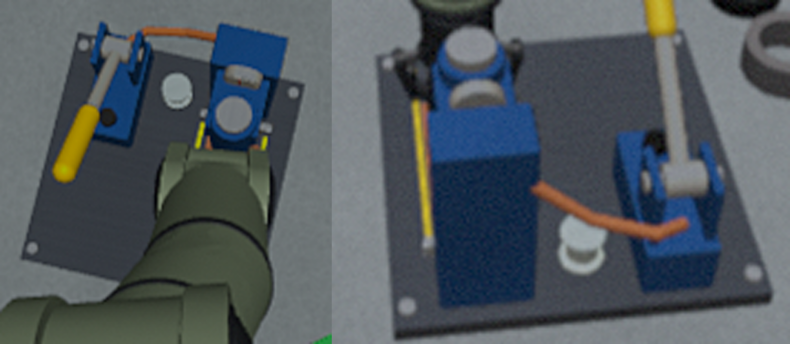

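Emit:
step_arm(commands=[-0.015,0.003,0,0,0,0,-0.015,0.003,0,0,0,0,-0.015,0.003,0,0,0,0,-0.01,0,0,0,0,0,-0.01,0,0,0,0,0])

```text
clock: 4.5
ee_pos: [0.5297, -0.0125, 0.0222]
tool_rot: [0.104, 0.995, 0.0, 0.001]
ft_force: [-2.3, 0.1, 18.0]
grip_width: 0.0427
gripper_force: 8.9
```

Emit:
step_arm(commands=[-0.007,0,0,0,0,0,-0.007,0,0,0,0,0])

```text
clock: 4.67
ee_pos: [0.5337, -0.0135, 0.0222]
tool_rot: [0.104, 0.995, 0.0, 0.001]
ft_force: [-1.4, 1.3, 17.6]
grip_width: 0.0425
gripper_force: 8.7
```

Emit:
step_arm(commands=[-0.007,0,0,0,0,0,-0.007,0,0,0,0,0])

```text
clock: 4.83
ee_pos: [0.5373, -0.0142, 0.0221]
tool_rot: [0.104, 0.995, 0.0, 0.0]
ft_force: [-6.4, 0.7, 20.7]
grip_width: 0.0424
gripper_force: 10.7
```

Emit:
step_arm(commands=[-0.007,0,0,0,0,0,-0.007,0,0,0,0,0,0,0,0,0,0,0])

```text
clock: 5.08
ee_pos: [0.5417, -0.0152, 0.0221]
tool_rot: [0.104, 0.995, 0.0, 0.0]
ft_force: [-2.5, 0.3, 18.7]
grip_width: 0.043
gripper_force: 9.5
```

Emit:
step_arm(commands=[-0.007,0,0,0,0,0,-0.007,0,0,0,0,0,0,0,0,0,0,0])

```text
clock: 5.33
ee_pos: [0.5458, -0.0161, 0.0221]
tool_rot: [0.104, 0.995, 0.0, 0.0]
ft_force: [-2.0, 0.6, 19.4]
grip_width: 0.0426
gripper_force: 9.4
```

Emit:
step_arm(commands=[-0.007,0,0,0,0,0,-0.007,0,0,0,0,0])

```text
clock: 5.5
ee_pos: [0.5494, -0.0168, 0.0221]
tool_rot: [0.104, 0.995, 0.0, 0.0]
ft_force: [-5.5, 0.6, 19.9]
grip_width: 0.0426
gripper_force: 10.1
```

Emit:
step_arm(commands=[0,0,0,0,0,0])

```text
clock: 5.58
ee_pos: [0.5499, -0.0169, 0.0221]
tool_rot: [0.104, 0.995, 0.0, 0.0]
ft_force: [-3.2, -0.1, 18.8]
grip_width: 0.0427
gripper_force: 9.3
```

Emit:
step_arm(commands=[0.0,0,-0.05,0,0,0,0.03,0,-0.1,0,0,0,0.07,0,-0.12,0,0,0,0.1,0.05,-0.1,0,0,0,0.1,0.08,-0.1,0,0,0,0,0.12,-0.05,0,0,0,0,0.12,0,0,0,0,0,0.12,0,0,0,0])

```text
clock: 6.25
ee_pos: [0.4977, 0.1415, 0.1723]
tool_rot: [0.104, 0.995, 0.001, 0.001]
ft_force: [1.1, -0.8, -0.9]
grip_width: 0.0425
gripper_force: 0.0
```

```bash
python3 - <<'E'
from h import *
im=r.capture("top"); cv2.imwrite("pics/t2.png",cv2.resize(im[95:290,165:315],None,fx=3,fy=3,interpolation=cv2.INTER_CUBIC)[:,:,::-1])
m=copper(im); c=max(cv2.findContours(m,0,1)[0],key=cv2.contourArea)
P=onplane("top",c[:,0],.024); a=np.radians(-12); M=np.array([[np.cos(a),-np.sin(a)],[np.sin(a),np.cos(a)]])
Q=(P-[.5962,.0639])@M; print(Q.min(0),Q.max(0)); rc=cv2.minAreaRect(Q.astype(np.float32)); print(rc)
print(r.get_state()["ee_pos"])
E
```

```text
[-0.07151817 -0.13010294] [ 0.08955856 -0.05030794]
((0.009019240736961365, -0.09019690752029419), (0.1610630750656128, 0.07979096472263336), 0.011872109025716782)
[0.49835644 0.14909757 0.17149081]
```

View pics/t2.png

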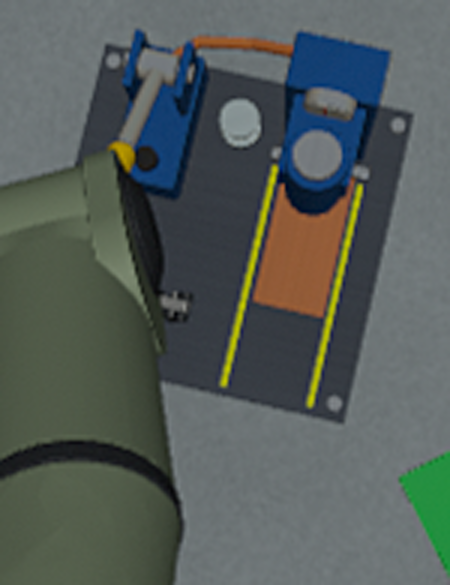

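The plate is home: centre at about (9,-90) mm in the press frame, against a target of (10,-90), and square. The lever is next. I'll back off, rise and go above the grip.

Emit:
step_arm(commands=[0.1,0,0,0,0,0,0.1,0,0,0,0,0,0,0,-0.115,0,0,0,0,0,-0.115,0,0,0,0,0,-0.115,0,0,0,0,0,-0.115,0,0,0,0,0,-0.115,0,0,0], gripper=-0.67)

```text
clock: 6.88
ee_pos: [0.4381, 0.1518, 0.3451]
tool_rot: [0.104, 0.995, 0.0, 0.0]
ft_force: [-0.2, -0.3, -0.3]
grip_width: 0.0144
gripper_force: 0.0
```

Emit:
step_arm(commands=[-0.103,0.0225,0,0,0,0,-0.103,0.0225,0,0,0,0,-0.103,0.0225,0,0,0,0,-0.103,0.0225,0,0,0,0,0,0,0,0,0,0])

```text
clock: 7.3
ee_pos: [0.5688, 0.1523, 0.3419]
tool_rot: [0.105, 0.994, -0.001, 0.0]
ft_force: [0.3, -0.1, -0.3]
grip_width: 0.0142
gripper_force: 0.0
```

```bash
python3 - <<'E'
from h import *
im=r.capture("scene"); cv2.imwrite("pics/s3.png",cv2.resize(im[90:310,215:395],None,fx=2.7,fy=2.7,interpolation=cv2.INTER_CUBIC)[:,:,::-1])
print(r.get_state()["ee_pos"],r.get_state()["grip_width"], ((proj("scene",r.get_state()["ee_pos"])-[215,90])*2.7))
E
```

```text
[0.56661676 0.15234158 0.34192615] 0.014439953531946029 [[296.4294122  155.75049725]]
```

View pics/s3.png

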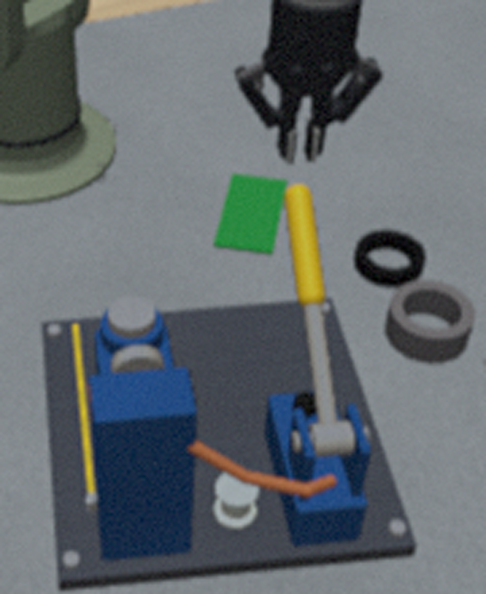

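The fingers are 14 mm apart and just ahead of and above the grip's tip, about 10 mm too far right. I'll correct that, then lower the arm.

Emit:
step_arm(commands=[0.008,0.033,0.05,0,0,0,0,0,0.09,0,0,0,0,0,0.02,0,0,0,0,0,0.02,0,0,0,0,0,0.02,0,0,0])

```text
clock: 7.77
ee_pos: [0.5648, 0.163, 0.2838]
tool_rot: [0.104, 0.995, 0.0, 0.0]
ft_force: [0.5, 1.5, 4.3]
grip_width: 0.0139
gripper_force: 2.0
```

Emit:
step_arm(commands=[0,0,0.05,0,0,0,0,0,0.05,0,0,0,0,0,0.05,0,0,0,0,0,0.05,0,0,0])

```text
clock: 8.1
ee_pos: [0.5653, 0.1635, 0.2242]
tool_rot: [0.104, 0.995, 0.001, 0.001]
ft_force: [-1.7, 2.2, 9.3]
grip_width: 0.0141
gripper_force: 4.3
```

Emit:
step_arm(commands=[0,0,0.06,0,0,0,0,0,0.06,0,0,0,0,0,0.06,0,0,0,0,0,0.06,0,0,0,0,0,0.02,0,0,0,0,0,0.02,0,0,0])

```text
clock: 8.6
ee_pos: [0.565, 0.1637, 0.1398]
tool_rot: [0.104, 0.995, 0.001, 0.0]
ft_force: [-5.2, 4.0, 9.6]
grip_width: 0.0141
gripper_force: 5.5
```

Emit:
step_arm(commands=[0,0,0.01,0,0,0,0,0,0,0,0,0])

```text
clock: 8.77
ee_pos: [0.565, 0.1637, 0.137]
tool_rot: [0.104, 0.995, 0.001, 0.0]
ft_force: [-3.4, 3.6, 7.7]
grip_width: 0.0138
gripper_force: 5.2
```

Emit:
step_arm(commands=[0,0,0.013,0,0,0,0,0,0.01,0,0,0,0,0,0,0,0,0])

```text
clock: 9.02
ee_pos: [0.5655, 0.1636, 0.1305]
tool_rot: [0.104, 0.995, 0.001, 0.001]
ft_force: [-1.4, 2.0, 8.2]
grip_width: 0.0141
gripper_force: 4.9
```

Emit:
step_arm(commands=[0,0,0.01,0,0,0,0,0,0,0,0,0])

```text
clock: 9.18
ee_pos: [0.5656, 0.1637, 0.1276]
tool_rot: [0.104, 0.995, 0.001, 0.001]
ft_force: [-1.4, 1.6, 8.4]
grip_width: 0.014
gripper_force: 5.1
```

Not at the stop yet, so I'll continue in small steps.

Emit:
step_arm(commands=[0,0,0.01,0,0,0,0,0,0,0,0,0])

```text
clock: 9.35
ee_pos: [0.5658, 0.1636, 0.1249]
tool_rot: [0.104, 0.995, 0.001, 0.001]
ft_force: [-2.5, 2.1, 10.0]
grip_width: 0.0141
gripper_force: 6.1
```

Emit:
step_arm(commands=[0,0,0.007,0,0,0,0,0,0,0,0,0])

```text
clock: 9.52
ee_pos: [0.566, 0.1638, 0.1242]
tool_rot: [0.104, 0.995, 0.001, 0.001]
ft_force: [-9.9, -0.4, 33.1]
grip_width: 0.0139
gripper_force: 15.8
```

End stop found, with force rising to 33 N at z≈0.124, so the first stroke is full. Next I'll let the lever up and repeat.

Emit:
step_arm(commands=[0,0,-0.06,0,0,0,0,0,-0.105,0,0,0,0,0,-0.105,0,0,0,0,0,-0.105,0,0,0,0,0,-0.105,0,0,0,0,0,-0.105,0,0,0,0,0,0,0,0,0,0,0,0,0,0,0])

```text
clock: 10.18
ee_pos: [0.5656, 0.163, 0.2995]
tool_rot: [0.104, 0.995, 0.001, 0.002]
ft_force: [0.2, 0.4, -1.4]
grip_width: 0.0139
gripper_force: 0.0
```

```bash
python3 - <<'E'
from h import *
im=r.capture("scene"); cv2.imwrite("pics/s4.png",cv2.resize(im[90:310,215:395],None,fx=2.7,fy=2.7,interpolation=cv2.INTER_CUBIC)[:,:,::-1])
print(r.get_state()["ee_pos"],r.get_state()["ft_force"])
E
```

```text
[0.5650035  0.16290694 0.29790851] [ 0.28924252  0.15609112 -0.41797078]
```

View pics/s4.png

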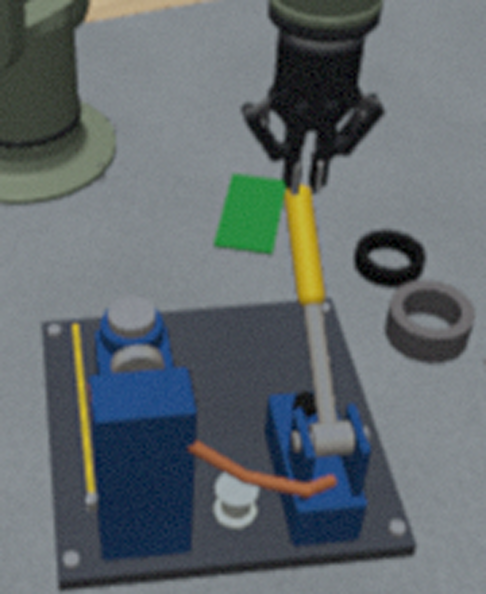

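The lever is fully up again; the grip is in the same pixels as before the stroke. On to the second stroke.

Emit:
step_arm(commands=[0,0,0.04,0,0,0,0,0,0.1,0,0,0,0,0,0.1,0,0,0,0,0,0.1,0,0,0,0,0,0.1,0,0,0,0,0,0.09,0,0,0,0,0,0.03,0,0,0,0,0,0.015,0,0,0])

```text
clock: 10.9
ee_pos: [0.5641, 0.1637, 0.1236]
tool_rot: [0.104, 0.995, -0.0, -0.001]
ft_force: [-20.3, 1.7, 56.9]
grip_width: 0.0137
gripper_force: 25.5
```

Emit:
step_arm(commands=[0,0,0.01,0,0,0,0,0,0,0,0,0,0,0,0,0,0,0])

```text
clock: 11.15
ee_pos: [0.5644, 0.1642, 0.1235]
tool_rot: [0.104, 0.995, 0.001, -0.0]
ft_force: [-16.5, 5.1, 37.6]
grip_width: 0.0146
gripper_force: 22.4
```

Emit:
step_arm(commands=[0,0,-0.06,0,0,0,0,0,-0.105,0,0,0,0,0,-0.105,0,0,0,0,0,-0.105,0,0,0,0,0,-0.105,0,0,0,0,0,-0.105,0,0,0,0,0,0,0,0,0,0,0,0,0,0,0])

```text
clock: 11.82
ee_pos: [0.5653, 0.1628, 0.2987]
tool_rot: [0.104, 0.995, 0.001, 0.001]
ft_force: [-0.3, 0.4, -0.1]
grip_width: 0.0142
gripper_force: 0.0
```

Emit:
step_arm(commands=[0,0,0.04,0,0,0,0,0,0.1,0,0,0,0,0,0.1,0,0,0,0,0,0.1,0,0,0,0,0,0.1,0,0,0,0,0,0.09,0,0,0,0,0,0.03,0,0,0,0,0,0.015,0,0,0])

```text
clock: 12.48
ee_pos: [0.564, 0.1637, 0.1233]
tool_rot: [0.104, 0.995, 0.0, -0.001]
ft_force: [-22.2, 0.6, 73.0]
grip_width: 0.0138
gripper_force: 32.1
```

Emit:
step_arm(commands=[0,0,0.007,0,0,0,0,0,0,0,0,0,0,0,0,0,0,0])

```text
clock: 12.73
ee_pos: [0.5641, 0.1634, 0.1237]
tool_rot: [0.104, 0.995, 0.0, -0.001]
ft_force: [-16.1, -0.5, 44.2]
grip_width: 0.014
gripper_force: 22.5
```

Emit:
step_arm(commands=[0,0,-0.06,0,0,0,0,0,-0.105,0,0,0,0,0,-0.105,0,0,0,0,0,-0.105,0,0,0,0,0,-0.105,0,0,0,0,0,-0.103,0,0,0,0,0,0,0,0,0,0,0,0,0,0,0])

```text
clock: 13.4
ee_pos: [0.5649, 0.1629, 0.2977]
tool_rot: [0.104, 0.995, 0.0, 0.0]
ft_force: [-0.8, 0.0, -1.1]
grip_width: 0.0142
gripper_force: 0.0
```

Emit:
step_arm(commands=[0,0,0.04,0,0,0,0,0,0.1,0,0,0,0,0,0.1,0,0,0,0,0,0.1,0,0,0,0,0,0.1,0,0,0,0,0,0.09,0,0,0,0,0,0.03,0,0,0,0,0,0.015,0,0,0])

```text
clock: 14.07
ee_pos: [0.5636, 0.1637, 0.1231]
tool_rot: [0.104, 0.995, -0.0, -0.002]
ft_force: [-24.4, 2.0, 79.8]
grip_width: 0.0138
gripper_force: 34.7
```

Emit:
step_arm(commands=[0,0,0.007,0,0,0,0,0,0,0,0,0,0,0,0,0,0,0])

```text
clock: 14.32
ee_pos: [0.5637, 0.1634, 0.1235]
tool_rot: [0.104, 0.995, 0.0, -0.001]
ft_force: [-18.8, -0.5, 51.1]
grip_width: 0.0142
gripper_force: 26.1
```

Emit:
step_arm(commands=[0,0,-0.06,0,0,0,0,0,-0.105,0,0,0,0,0,-0.105,0,0,0,0,0,-0.105,0,0,0,0,0,-0.105,0,0,0,0,0,-0.103,0,0,0,0,0,0,0,0,0,0,0,0,0,0,0])

```text
clock: 14.98
ee_pos: [0.5647, 0.1629, 0.2972]
tool_rot: [0.104, 0.995, -0.0, -0.0]
ft_force: [0.1, 0.3, -0.5]
grip_width: 0.0141
gripper_force: 0.0
```

Four strokes done. I'll make two more, slightly softer at the end stop; any surplus stroke does nothing.

Emit:
step_arm(commands=[0,0,0.04,0,0,0,0,0,0.1,0,0,0,0,0,0.1,0,0,0,0,0,0.1,0,0,0,0,0,0.1,0,0,0,0,0,0.09,0,0,0,0,0,0.025,0,0,0,0,0,0.012,0,0,0])

```text
clock: 15.65
ee_pos: [0.5628, 0.1634, 0.124]
tool_rot: [0.104, 0.995, -0.001, -0.002]
ft_force: [-13.5, 4.1, 39.1]
grip_width: 0.0141
gripper_force: 18.2
```

Emit:
step_arm(commands=[0,0,0.006,0,0,0,0,0,0,0,0,0,0,0,0,0,0,0])

```text
clock: 15.9
ee_pos: [0.5629, 0.1634, 0.1244]
tool_rot: [0.104, 0.995, -0.0, -0.002]
ft_force: [-10.6, 3.1, 25.1]
grip_width: 0.0139
gripper_force: 12.0
```

Emit:
step_arm(commands=[0,0,-0.06,0,0,0,0,0,-0.105,0,0,0,0,0,-0.105,0,0,0,0,0,-0.105,0,0,0,0,0,-0.105,0,0,0,0,0,-0.1,0,0,0,0,0,0,0,0,0,0,0,0,0,0,0])

```text
clock: 16.57
ee_pos: [0.5645, 0.163, 0.2986]
tool_rot: [0.104, 0.995, -0.0, -0.0]
ft_force: [0.1, 0.0, -1.0]
grip_width: 0.014
gripper_force: 0.0
```

Emit:
step_arm(commands=[0,0,0.04,0,0,0,0,0,0.1,0,0,0,0,0,0.1,0,0,0,0,0,0.1,0,0,0,0,0,0.1,0,0,0,0,0,0.09,0,0,0,0,0,0.025,0,0,0,0,0,0.012,0,0,0])

```text
clock: 17.23
ee_pos: [0.5626, 0.1633, 0.1254]
tool_rot: [0.104, 0.995, -0.001, -0.003]
ft_force: [-4.4, 4.7, 11.0]
grip_width: 0.0145
gripper_force: 6.0
```

Emit:
step_arm(commands=[0,0,0.006,0,0,0,0,0,0,0,0,0,0,0,0,0,0,0])

```text
clock: 17.48
ee_pos: [0.5627, 0.1633, 0.1252]
tool_rot: [0.104, 0.995, -0.001, -0.002]
ft_force: [-4.6, 4.4, 10.5]
grip_width: 0.0144
gripper_force: 5.5
```

Emit:
step_arm(commands=[0,0,-0.06,0,0,0,0,0,-0.105,0,0,0,0,0,-0.105,0,0,0,0,0,-0.105,0,0,0,0,0,-0.105,0,0,0,0,0,-0.12,0,0,0,0,0,-0.1,0,0,0,0,0,-0.1,0,0,0])

```text
clock: 18.15
ee_pos: [0.5639, 0.1628, 0.3665]
tool_rot: [0.104, 0.995, -0.001, -0.002]
ft_force: [0.1, 1.1, -0.3]
grip_width: 0.0139
gripper_force: 0.0
```

Emit:
step_arm(commands=[0.12,0,0,0,0,0,0.12,0,0,0,0,0,0.12,0.05,0,0,0,0,0,0.12,0,0,0,0,0,0.12,0,0,0,0,0,0.12,0,0,0,0,0,0.12,0,0,0,0,0,0,0,0,0,0])

```text
clock: 18.82
ee_pos: [0.4905, 0.3473, 0.3631]
tool_rot: [0.101, 0.995, -0.001, -0.002]
ft_force: [0.0, 0.6, -0.3]
grip_width: 0.0139
gripper_force: 0.0
```

```bash
python3 - <<'E'
from h import *
im=r.capture("top"); s=r.capture("scene")
a=cv2.resize(im[95:250,120:315],None,fx=2.2,fy=2.2); b=cv2.resize(s[130:310,215:420],None,fx=1.7,fy=1.7); b=cv2.resize(b,(360,a.shape[0]))
cv2.imwrite("pics/f.png",np.hstack([a,b])[:,:,::-1])
m=copper(im); c=max(cv2.findContours(m,0,1)[0],key=cv2.contourArea)
P=onplane("top",c[:,0],.024); t=np.radians(-12); M=np.array([[np.cos(t),-np.sin(t)],[np.sin(t),np.cos(t)]])
Q=(P-[.5962,.0639])@M; print(Q.min(0),Q.max(0),cv2.minAreaRect(Q.astype(np.float32)))
q=r.get_state(); print(q["clock"],q["ee_pos"],q["ft_force"])
E
```

```text
[-0.07151817 -0.13010294] [ 0.08955856 -0.04981179] ((0.009019188582897186, -0.08994452655315399), (0.1610630750656128, 0.08029571175575256), 0.011872109025716782)
18.9167 [0.49127972 0.34169546 0.36398579] [-0.55090276 -0.53376758  0.02810307]
```

View pics/f.png

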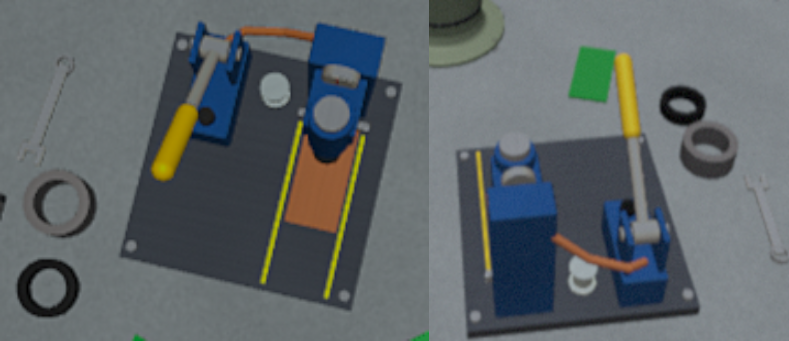

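```bash
python3 -c "
from bench import r
print(r.hand_in())"
```

```text
the job is handed in; nothing more can be done
None
```

I've handed the job in. The plate measured about 1 mm from home and square between the lines, I pumped six full strokes, the lever is up, and the other bench items look undisturbed. The ram's foot on the plate is inferred from the stroke count, because neither camera could see it.

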